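# Load the grinding jar on the roller mill and start it

### The arm

A 7-joint arm with a two-finger parallel gripper is mounted at the origin on the work surface. World frame = base frame: x ahead of the robot, y to its left, z up, the work surface at z = 0. Lengths are in m, angles in rad, forces in N, time in s.
With the tool pointing down it reaches from about 0.4 to 0.85 m from the base axis. Payload 4.5 kg.
Tool frame: the origin (TCP) lies on the centre line of the jaws, within the pads' length; the fingertips stand r.tcp_to_tips ahead of it and the grasp point (between the pads) lies 11 mm behind it (r.tcp_to_tips is the distance from the TCP to the fingertips, in m); y points along the fingers, x is the direction in which the jaws open and shut, and the axes are right-handed (so a half turn about y gives the same grasp; the last joint's range is limited). The gripper opens to 88 mm and grips with 3 to 60 N. Pads are 18 mm wide; open, the fingers measure 123 mm over their backs; the gripper's body (75 mm by 187 mm) begins 45 mm behind the grasp point.
Start: joints at [-1.281, 0.689, -0.195, 1.565, 0.157, 0.902, -0.215], TCP at [0.158, 0.605, 0.247] pointing down, gripper open.
Joint ranges: [-3.01, 3.01], [-0.46, 2.08], [-1.47, 1.51], [0.13, 2.56], [-1, 4.14], [0.04, 2.09], [-2.66, 2.66]. Speed limits (rad/s): [2.57, 2.57, 3.14, 3.14, 3.14, 3.14, 3.14].

### API

Orientations are given as a unit quaternion [x, y, z, w].
In Python, from plant import r gives the robot as it stands. The module is installed in compiled form; this text tells all that it offers.
- The arm moves only by the shell command python3 -m inch 'ROWS' [OPENING] [FORCE]. ROWS is text: rows parted by semicolons, each of 4 numbers parted by spaces: the shift along the tool's x, y, z in mm, then the turn about the tool's y in degrees. In form: x y z spin; .... A call has 1 to 10 rows; each row is the pose to reach, as a shift and turn from the pose commanded when the call began, along the tool's axes at that moment; what a row does not reach only later rows make up. A row lasts 1/10 s, in which the tool goes at most 50 mm and 8.59 degrees, less where a joint would pass 70% of its speed; a pose out of reach is approached as far as the arm can. A call with a gripper value outside its range is refused whole. OPENING is the gripper command: -1 is shut, 1 is fully open, values between are in proportion, set as the call begins (- or left out, the last holds). The fingers move at their own pace and stop on an object; FORCE is the grip in N (left out, the last holds). Time passes only in rows, so rows that repeat a pose let the fingers close. It gives the time, the measured TCP pose, the force and the opening at its end, in the units of the state.
- r.get_state(): the state, without advancing time (a new reading comes with each control period).
- r.snapshot(name): name is "scene" or "top" or "wrist"; returns a dict with "frame" (480x640x3 uint8, red, green, blue), "intrinsics" (3x3 intrinsics, pixels), "dist_coeffs" ([k1, k2, p1, p2, k3] as OpenCV has them; the pictures are not rectified), "R" (3x3) and "t" (3): a world point X has camera coordinates R X + t. Camera axes: x right, y down, z forward; pixel columns grow to the right and rows downward; lengths in m; the calibration is good to about 2 mm. A picture is of the moment at which its call begins. There is no depth.
- r.finish_job(): hands the job in, once; it reports no verdict.
Trained networks look in the newest picture that a camera, given by its name, has taken for a name from the list of things; names that differ only in an ending like _2 or _b are one class to them, and where a whole thing is asked for, a point or a joint stands for the part that bears it (a point fixed in the world has none). Each returns a list of dicts, best first, with "p" (0 to 1); they miss things now and then, are a little off and sometimes report something else, mostly with a low value. They report only what shows in the picture. A call takes as long as a camera call. They do not tell look-alikes from the thing itself.
- r.trace(camera, name): "region" (480x640 bool, what is visible of it) and "centre" ([row, column] in pixels, amid what is visible of it).
- r.tip_of(camera, name): "centre" ([row, column] in pixels: a listed point, or the origin of a listed thing).
The state is a dict: "clock": time; "q": joint angles; "qd": joint speeds; "joint_torque": joint torques, N m; "tool_pos": TCP position; "eef_rot": TCP orientation; "contact_force": force on the tool from outside, world axes, zero at the start; "moment": the same for the moment, N m; "opening": opening from 0.0 (shut) to 1.0 (fully open).
Only numpy, scipy, OpenCV 4.12 (cv2) and the standard library are available. Lean on these libraries where they do the work, as an engineer would, in place of code of your own. Each camera call takes 0.05 s, during which the arm holds its last target.

### The job

Push the steel grinding jar that lies at the foot of the loading ramp slowly up the ramp until it drops home between the two rollers at the stop; keep your fingertips behind it so that it never runs away or rolls back down, and do not lift it. Once it is home, press the start button on the mill's drive box fully down and let it go. Leave everything else on the bench where it is.

Things in the scene. Friction and masses are not known exactly. Their poses are not given: they have to be found in the camera images.
- mill: grey roller mill with an aluminium loading ramp, fixed to the bench. Origin on the bench under its middle; z up, x runs up the ramp, y to the left when looking up it. Two rails, inner faces at y = +-0.064, stand 12 mm above the ramp (beside the rollers 48 mm above the bench). Drive box, 55 mm high: x 0.054 to 0.169, y -0.076 to -0.151
- ramp_foot (a point): line where the slope begins, mid-lane (mill x = -0.100, 12 mm above the bench). Before it, down to x = -0.170, a level foot of the same height, ended by a lip 4 mm higher and 6 mm thick; beyond it a plain slope of 7 degrees
- ramp_top (a point): top edge of the slope, mid-lane (mill x = 0.080, 34 mm above the bench). Just beyond lie two fixed black rollers 28 mm across, axes along the mill's y at x = 0.094 and 0.132, their tops also 34 mm above the bench
- seat (a point): where the jar's centre is when it lies home between the two rollers (mill x = 0.113, about 60 mm above the bench), its side then 1.5 mm from the stop. It drops the last 4 mm into this seat by itself once its centre has passed the first roller's axis, and stays there
- stop (a point): top edge of the stop's face, mid-lane: an upright wall 78 mm high across the end of the mill, facing down the ramp at mill x = 0.1445, 18 mm thick
- jar: the grinding jar to be loaded (origin at its centre, x along its axis; y and z turn as it rolls): a closed smooth steel cylinder, 60 mm across and 110 mm long, with a slightly lighter lid at one end, about 0.4 to 0.85 kg. At the start it lies across the level foot of the ramp, axis along the mill's y (within 4 degrees), with up to 9 mm of play to each rail. Polished (friction about 0.3), it rolls freely: only what pushes it holds it on the slope.
- start (a joint): travel of the start button in m: 0 is up, 0.006 fully down; a spring returns it; about 4 N presses it fully down
- start_top (a point): middle of the top of the start button, a grey round push button 28 mm across that points up, on top of the mill's drive box
- spare_jar: a second grinding jar like the first but standing upright, 60 mm across, 110 mm tall; origin at the centre of its underside; to be left alone
- vial: small lidded sample jar, 32 mm across, 60 mm tall; origin at the centre of its underside; to be left alone
- beaker: open glass beaker, 70 mm across, 85 mm tall; origin at the centre of its underside; to be left alone
- spanner: steel spanner lying flat, 150 mm long, along its x axis; to be left alone
- reagent: amber bottle, 72 mm across, 150 mm tall; origin at the centre of its underside; to be left alone
- dish: white bowl, 90 mm across, 50 mm tall; origin at the centre of its underside; to be left alone
- clamp_ring: steel ring lying flat, 76 mm across, 14 mm high; origin at the centre of its underside; to be left alone
Mind the look-alikes: they are no part of the job. What is shaped like the jar but red is not meant.

How it is judged:
By the outcome, as a careful person would: the job done as asked, in the order asked, and still so for the second after the job is handed in, with the robot touching nothing.
It also fails if it takes over 58 s, if anything falls off the work surface, if the arm or the gripper's body presses on something with over 40 N, if the wrist force passes 120 N, or if a joint passes its speed limit or range.

## Working session

There is one attempt and no reset: what is moved stays moved. The work goes in short steps, Python scripts to look and compute and a shell command to move; the robot and the scene stay as the last step left them, time stands still between calls to the robot, and variables do not carry over. Pictures are saved under pics/ and viewed, and the job is handed in when it is done.

```bash
mkdir -p pics; ls
cat > h.py <<'E'
import numpy as np,cv2
from plant import r
def snap(c,fn=None):
    s=r.snapshot(c)
    if fn: cv2.imwrite('pics/'+fn,cv2.cvtColor(s['frame'],cv2.COLOR_RGB2BGR))
    return s
def onz(s,rc,z):
    p=cv2.undistortPoints(np.array([[[rc[1],rc[0]]]],float),np.array(s['intrinsics'],float),np.array(s['dist_coeffs'],float))[0,0]
    R=np.array(s['R']);t=np.array(s['t'])
    d=R.T@np.array([p[0],p[1],1]);c=-R.T@t
    return c+d*(z-c[2])/d[2]
def proj(s,X):
    R=np.array(s['R'],float)
    p,_=cv2.projectPoints(np.array(X,float).reshape(-1,3),cv2.Rodrigues(R)[0],np.array(s['t'],float),np.array(s['intrinsics'],float),np.array(s['dist_coeffs'],float))
    return p.reshape(-1,2)
E
python3 - <<'E'
from h import *
st=r.get_state();print({k:np.round(v,3) for k,v in st.items()},r.tcp_to_tips)
for c in ['scene','top','wrist']:
    s=snap(c,c+'0.png')
    print(c, np.round(-np.array(s['R']).T@np.array(s['t']),3))
    if c=='wrist': continue
    for n,z in [('mill',0),('ramp_foot',.012),('ramp_top',.034),('seat',.06),('stop',.078),('jar',.042),('start_top',.06),('spare_jar',0)]:
        for d in r.tip_of(c,n)[:3]: print(n,round(d['p'],2),np.round(d['centre']),np.round(onz(s,d['centre'],z),3))
E
```

```text
pics
{'clock': np.float64(0.0), 'q': array([-1.281,  0.69 , -0.195,  1.566,  0.157,  0.902, -0.215]), 'qd': array([-0.001, -0.001,  0.   , -0.001,  0.   , -0.   ,  0.001]), 'joint_torque': array([-0.0000e+00, -5.2756e+01, -1.2670e+00, -1.5343e+01, -5.3000e-02,
        6.0000e-03,  0.0000e+00]), 'tool_pos': array([0.158, 0.604, 0.246]), 'eef_rot': array([ 0.56 ,  0.432, -0.433, -0.559]), 'contact_force': array([-0.723, -0.069, -0.291]), 'moment': array([ 0.018,  0.041, -0.017]), 'opening': np.float64(1.001)} 0.008
scene [ 1.033 -0.403  1.135]
ramp_foot 0.88 [249. 355.] [0.601 0.105 0.012]
ramp_top 0.83 [201. 295.] [0.417 0.085 0.034]
ramp_top 0.43 [207. 371.] [0.552 0.205 0.034]
seat 0.67 [189. 286.] [0.391 0.08  0.06 ]
stop 0.71 [179. 278.] [0.365 0.079 0.078]
stop 0.6 [250. 354.] [0.626 0.073 0.078]
jar 0.82 [238. 448.] [0.735 0.267 0.042]
jar 0.8 [348. 290.] [ 0.687 -0.17   0.042]
jar 0.7 [247. 362.] [0.619 0.108 0.042]
start_top 0.48 [160. 316.] [0.375 0.194 0.06 ]
spare_jar 0.57 [272. 285.] [ 0.529 -0.047  0.   ]
top [0.458 0.019 1.243]
mill 0.61 [244. 279.] [0.513 0.083 0.   ]
ramp_foot 0.95 [200. 268.] [0.606 0.106 0.012]
ramp_top 0.95 [287. 280.] [0.422 0.078 0.034]
seat 0.62 [301. 283.] [0.395 0.071 0.06 ]
seat 0.48 [217. 528.] [ 0.568 -0.428  0.06 ]
stop 0.98 [316. 283.] [0.366 0.07  0.078]
stop 0.33 [235. 341.] [ 0.528 -0.047  0.078]
jar 0.97 [140. 182.] [0.728 0.284 0.042]
jar 0.8 [165. 392.] [ 0.677 -0.153  0.042]
jar 0.74 [189. 267.] [0.626 0.106 0.042]
start_top 0.48 [307. 224.] [0.383 0.189 0.06 ]
spare_jar 0.9 [236. 342.] [ 0.531 -0.051  0.   ]
spare_jar 0.64 [287. 277.] [0.421 0.085 0.   ]
wrist [0.084 0.624 0.383]
```

View pics/scene0.png

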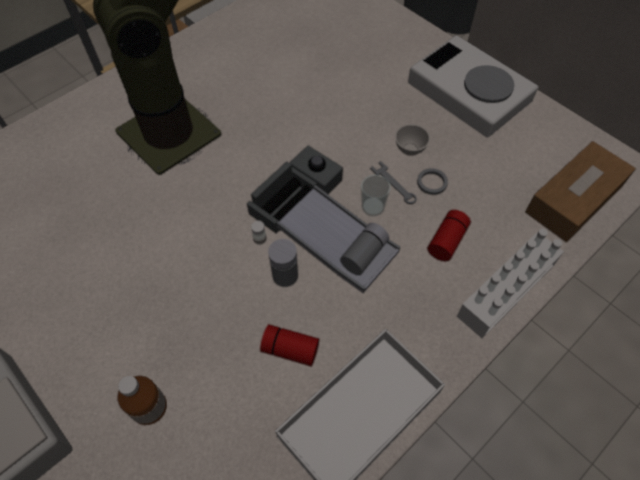

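View pics/top0.png

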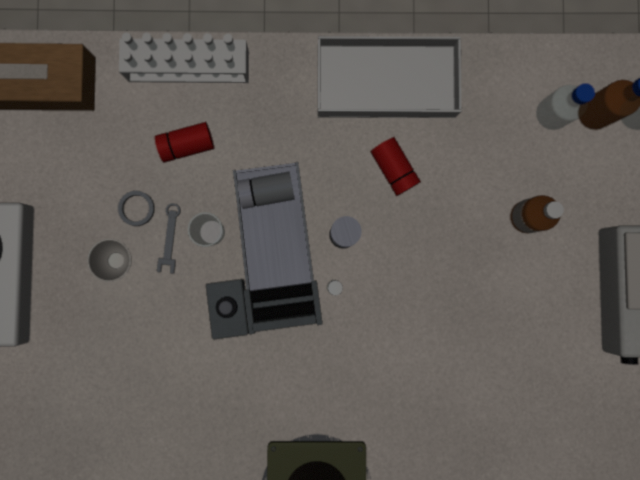

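The candidates for "jar" in the top picture are the grey cylinder on the ramp foot at col 267, row 189, and red ones at (182,140) and (392,165). Only the grey one lies on the ramp foot, and red is ruled out. The grey upright one at (345,232) is the spare. I'll confirm with a crop.

Run:
```python
from h import *
s=snap('top');t=s['frame'];u=snap('scene')['frame']
a=cv2.resize(t[150:350,190:370],None,fx=3,fy=3,interpolation=cv2.INTER_CUBIC)[:600]
a=cv2.convertScaleAbs(a,alpha=1.6)
cv2.imwrite('pics/crop1.png',a[:,:,::-1])
# mill fit
D={}
for c in ['scene','top']:
    s=snap(c)
    for n,z,mx in [('ramp_foot',.012,-.1),('ramp_top',.034,.08),('stop',.078,.1445)]:
        d=r.tip_of(c,n)
        if d: D[c,n]=(mx,onz(s,d[0]['centre'],z)[:2],d[0]['p'])
def fit(it):
    m=np.array([a for a,_,_ in it]);X=np.array([b for _,b,_ in it])
    v=((m-m.mean())[:,None]*(X-X.mean(0))).sum(0);v/=np.linalg.norm(v)
    return X.mean(0)-v*m.mean(),v,np.abs(X-(X.mean(0)+np.outer(m-m.mean(),v))).max()
for k in ['scene','top',None]:
    o,v,e=fit([D[q] for q in D if k in(None,q[0])])
    print(k,o.round(4),v.round(4),np.degrees(np.arctan2(v[1],v[0])).round(2),e.round(4))
    y=np.array([-v[1],v[0]])
    for c in ['scene','top']:
        s=snap(c)
        im=s['frame'].copy()
        for X in [(-.176,-.064,.016),(-.176,.064,.016),(.08,-.064,.034),(.08,.064,.034),(.1445,.064,.078),(.1445,-.064,.078),(.054,-.076,.055),(.169,-.076,.055),(.169,-.151,.055),(.054,-.151,.055)]:
            p=proj(s,np.r_[o+X[0]*v+X[1]*y,X[2]])[0]
            cv2.circle(im,tuple(int(round(q)) for q in p),1,(255,255,0),-1)
        if k is None:
            x0,y0=(190,150) if c=='top' else (230,130)
            cv2.imwrite(f'pics/ov_{c}.png',cv2.convertScaleAbs(cv2.resize(im[y0:y0+195,x0:x0+190],None,fx=3,fy=3,interpolation=cv2.INTER_CUBIC),alpha=1.6)[:,:,::-1])
```

```text
scene [0.5009 0.0917] [-0.9876 -0.1569] -170.97 0.0121
top [0.5056 0.0882] [-0.9905 -0.1376] -172.09 0.0044
None [0.5033 0.0899] [-0.9891 -0.1471] -171.54 0.0119
```

View pics/ov_top.png

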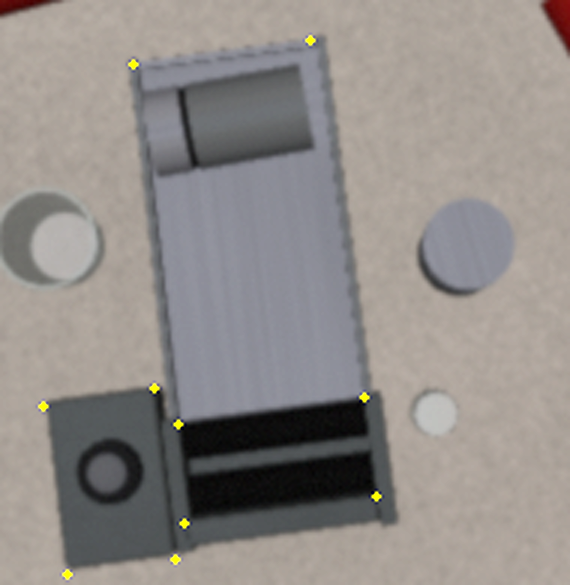

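View pics/ov_scene.png

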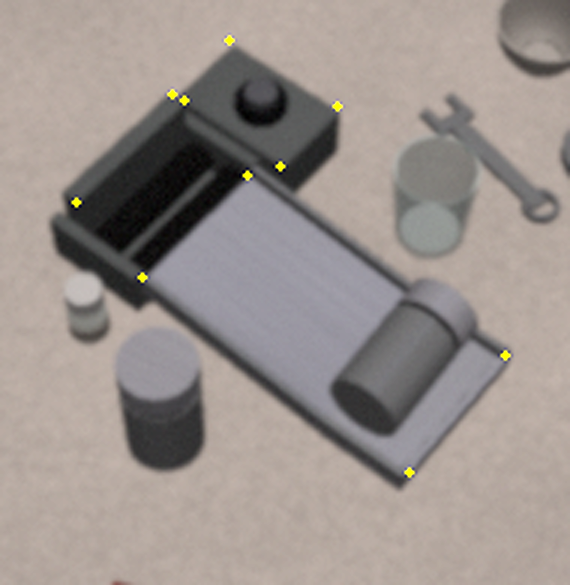

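The crop confirms the grey jar with the lighter lid at crop (230,120), lying across the foot between the rails. The button is at crop (108,470). Next I refine the mill pose with clicked corners.

Run:
```python
from h import *
for c,x0,y0,w,h,f in [('top',200,270,130,75,6),('scene',240,140,110,95,6)]:
    im=snap(c)['frame'][y0:y0+h,x0:x0+w]
    im=cv2.convertScaleAbs(cv2.resize(im,None,fx=f,fy=f,interpolation=cv2.INTER_CUBIC),alpha=2)
    for i in range(0,w,10): cv2.putText(im,str(x0+i),(i*f,8),0,.3,(255,0,0),1); cv2.line(im,(i*f,10),(i*f,14),(255,0,0),1)
    for i in range(0,h,10): cv2.putText(im,str(y0+i),(0,i*f+4),0,.3,(255,0,0),1)
    cv2.imwrite(f'pics/z_{c}.png',im[:,:,::-1])
st=r.get_state()
from scipy.spatial.transform import Rotation as Ro
print(Ro.from_quat(st['eef_rot']).as_matrix().round(3))
```

```text
[[ 0.253  0.    -0.967]
 [ 0.967  0.     0.253]
 [ 0.    -1.    -0.   ]]
```

View pics/z_top.png

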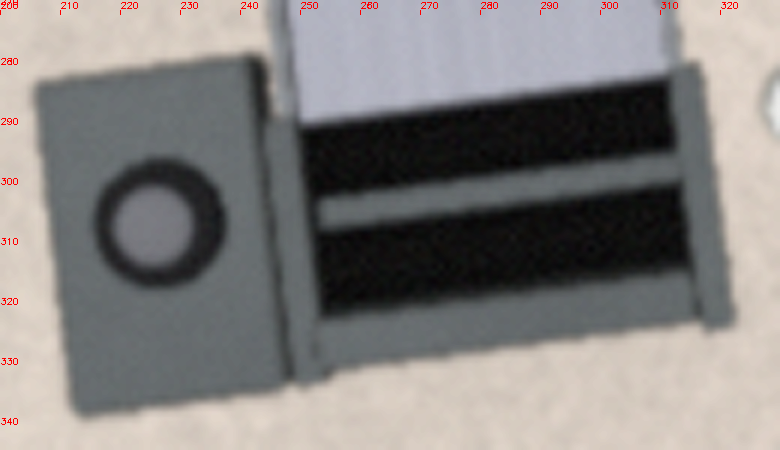

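View pics/z_scene.png

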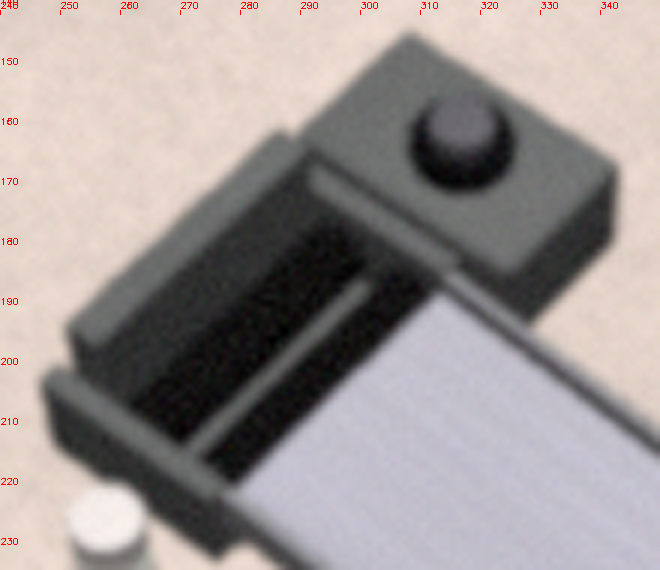

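```bash
cat > fit.py <<'E'
from h import *
from scipy.optimize import least_squares
T={'top':[((206,284),(.054,-.151,.055)),((243,279),(.054,-.076,.055)),((213,339),(.169,-.151,.055)),((250,291),(.08,-.064,.034)),((311.5,282.5),(.08,.064,.034)),((253.5,322.5),(.1445,-.064,.078)),((314.5,314.5),(.1445,.064,.078))],
'scene':[((308,146),(.169,-.151,.055)),((342,168),(.054,-.151,.055)),((324,185),(.054,-.076,.055)),((313,188),(.08,-.064,.034)),((279.5,221),(.08,.064,.034))]}
S={c:r.snapshot(c) for c in T}
def w(p,X): 
    X=np.atleast_2d(X);c,s=np.cos(p[2]),np.sin(p[2])
    return np.c_[p[0]+c*X[:,0]-s*X[:,1],p[1]+s*X[:,0]+c*X[:,1],X[:,2]]
def res(p,cs=('top','scene')): return np.concatenate([(proj(S[c],w(p,[x for _,x in T[c]]))-np.array([u for u,_ in T[c]])).ravel() for c in cs])
E
python3 - <<'E'
from fit import *
for cs in [('top',),('scene',),('top','scene')]:
    f=least_squares(res,[.505,.09,np.radians(-171.5)],args=(cs,),x_scale=[.01,.01,.01]);print(cs,f.x[:2].round(4),np.degrees(f.x[2]).round(2),np.abs(f.fun).max().round(2))
p=f.x;print(f.fun.reshape(-1,2).round(1).tolist())
# button triangulate
b=least_squares(lambda X:np.r_[proj(S['top'],X)[0]-[225.5,307.3],proj(S['scene'],X)[0]-[316.7,160.3]],[.38,.19,.065],x_scale=.01)
inv=lambda X:(np.array([[np.cos(p[2]),np.sin(p[2])],[-np.sin(p[2]),np.cos(p[2])]])@(np.array(X)[:2]-p[:2])).round(4)
print('button',b.x.round(4),b.fun.round(2),inv(b.x))
for c in S:
    for d in r.trace(c,'jar')[:3]:
        m=d['region'].astype(np.uint8)
        print(c,d['p'],np.round(d['centre']),m.sum(),cv2.minAreaRect(cv2.findNonZero(m)))
    for d in r.tip_of(c,'jar')[:3]: print('tip',np.round(d['centre'],1), inv(onz(S[c],d['centre'],.042)))
np.save('mill.npy',p)
for n in ['spare_jar','vial','beaker']:
    d=r.tip_of('top',n)[0];print(n,d['p'],d['centre'],inv(onz(S['top'],d['centre'],0)))
E
```

```text
('top',) [0.5041 0.0859] -172.33 1.84
('scene',) [0.5065 0.0889] -172.18 2.2
('top', 'scene') [0.5049 0.0869] -172.3 2.67
[[-0.9, -0.9], [-1.2, -0.8], [-1.2, 0.7], [0.2, -1.2], [0.1, -0.8], [-1.5, 0.4], [1.4, -0.2], [-1.3, -2.2], [0.8, -1.4], [-0.6, 0.7], [-1.1, 0.6], [-2.7, 1.9]]
button [0.3838 0.1852 0.0734] [-0.28 -0.21 -0.42  0.06] [ 0.1068 -0.1136]
top 0.98 [166. 393.] 1515 ((394.68206787109375, 165.64089965820312), (54.84931564331055, 29.81426239013672), 60.572540283203125)
top 0.69 [142. 182.] 1567 ((183.8483428955078, 141.76670837402344), (29.215421676635742, 55.75517654418945), 74.62374877929688)
top 0.62 [190. 266.] 1574 ((264.968017578125, 189.82400512695312), (28.97944450378418, 55.27560806274414), 79.69515228271484)
tip [165.3 393.4] [-0.1379  0.265 ]
tip [140.8 182.3] [-0.2458 -0.165 ]
tip [187.6 267.9] [-0.1254 -0.0006]
scene 0.94 [234. 447.] 1302 ((448.8072509765625, 235.09317016601562), (26.444395065307617, 53.29804992675781), 28.1785888671875)
scene 0.59 [249. 361.] 1426 ((364.40594482421875, 248.55938720703125), (27.229225158691406, 56.217437744140625), 39.28940963745117)
scene 0.56 [346. 285.] 1691 ((288.2994079589844, 344.8462829589844), (57.529720306396484, 30.736921310424805), 17.818889617919922)
tip [234.2 445.7] [-0.2432 -0.1528]
tip [347.  289.5] [-0.1442  0.277 ]
tip [245.8 359.5] [-0.1095 -0.004 ]
spare_jar 0.58 [234.9, 343.7] [-0.0094  0.1455]
vial 0.3 [234.5, 341.5] [-0.0109  0.1409]
beaker 0.98 [229.5, 211.7] [-0.0577 -0.1333]
```

```bash
python3 -m inch '-20 0 -36 -2; -55 0 -100 -5; -80 0 -145 -8; -103 0 -189 -11; -126 0 -232 -14; -149 0 -273 -16; -172 0 -315 -18; -190 0 -350 -20; -205 0 -380 -22; -215 0 -395 -22.4' 0 20
cat > st.py <<'E'
from h import *
from scipy.spatial.transform import Rotation as Ro
p=np.load('mill.npy');s=r.get_state()
M=Ro.from_quat(s['eef_rot']).as_matrix();c,S=np.cos(p[2]),np.sin(p[2])
A=np.array([[c,S,0],[-S,c,0],[0,0,1]])
print('t',round(float(s['clock']),2),'mill',(A@(s['tool_pos']-np.r_[p[:2],0])*1000).round(1),'F(mill)',(A@s['contact_force']).round(2),'open',round(float(s['opening']),2))
E
python3 st.py; python3 -c "
from st import *
print((A@M).round(3))"
```

```text
clock: 3.3
tool_pos: [0.4898, 0.2922, 0.2465]
eef_rot: [-0.468, -0.531, 0.531, 0.466]
contact_force: [-0.1, 0.0, 0.2]
opening: 0.502
t 3.3 mill [ -12.6 -205.5  246.5] F(mill) [ 0.05 -0.03  0.16] open 0.5
t 3.3 mill [ -12.6 -205.5  246.5] F(mill) [ 0.05 -0.03  0.16] open 0.5
[[-0.005 -0.002  1.   ]
 [-1.     0.002 -0.005]
 [-0.002 -1.    -0.002]]
```

```bash
python3 -m inch '-25 0 -20 0; -65 0 -50 0; -105 0 -80 0; -140 0 -112 0; -170 0 -140 0; -190 20 -155 0; -205 50 -166 0; -205 80 -166 0; -205 105 -166 0; -205 120 -166 0'; python3 st.py
python3 - <<'E'
from h import *
s=snap('wrist','w1.png')
for n in ['jar','ramp_foot']: print(n,r.tip_of('wrist',n)[:2])
E
```

```text
clock: 4.3
tool_pos: [0.6769, 0.1154, 0.1243]
eef_rot: [-0.465, -0.532, 0.533, 0.466]
contact_force: [0.2, -0.6, -1.0]
opening: 0.5
t 4.3 mill [-174.4   -5.2  124.3] F(mill) [-0.08  0.63 -1.02] open 0.5
jar [{'centre': [180.6, 321.1], 'p': 0.79}]
ramp_foot [{'centre': [146.6, 316.8], 'p': 0.68}]
```

View pics/w1.png

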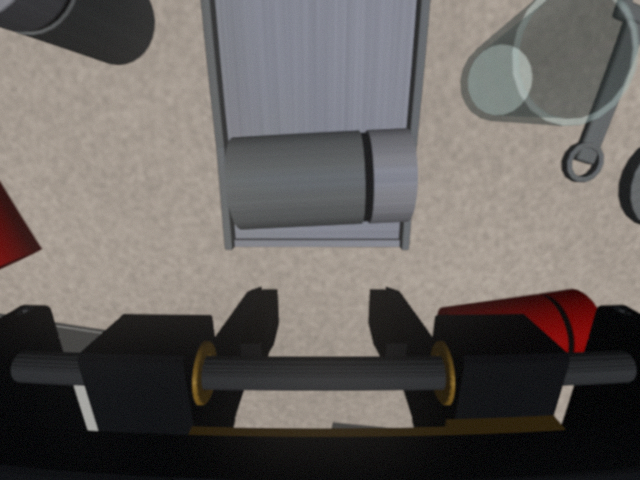

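The wrist view shows the lip from (230,248) to (407,248), the jar centred at about (321,180), and the fingers open below it, square to the ramp.

Run:
```python
from st import *
s=snap('wrist')
f=lambda rc,z:(A@(onz(s,rc,z)-np.r_[p[:2],0])*1000).round(1)
print('cam',(A@(-np.array(s['R']).T@s['t']-np.r_[p[:2],0])).round(3))
print('lip',f([248,230],.016),f([248,407],.016),'jar',f([180.6,321.1],.042),'front/back tops',f([132,300],.042),f([228,300],.042),'ends',f([180,226],.042),f([175,416],.042))
```

```text
t 4.45 mill [-175.2   -5.8  126.3] F(mill) [-0.93 -0.41 -0.36] open 0.5
cam [-0.098 -0.006  0.263]
lip [-177.7   66.4   16. ] [-177.5  -71.7   16. ] jar [-122.9   -4.9   42. ] front/back tops [-92.3   8.4  42. ] [-154.9    9.5   42. ] ends [-122.3   57.7   42. ] [-119.   -67.1   42. ]
```

```bash
python3 -m inch '0 15 0 0; 0 35 0 0; 0 55 0 0; 0 70 0 0; 0 80 0 0; 0 85 0 0; 0 85 3 0; 0 85 6 0; 0 85 8 0; 0 85 10 0'; python3 st.py
```

```text
clock: 5.5
tool_pos: [0.6683, 0.1147, 0.0424]
eef_rot: [0.465, 0.533, -0.532, -0.465]
contact_force: [-1.0, 0.2, -0.6]
opening: 0.497
t 5.5 mill [-165.7   -5.7   42.4] F(mill) [ 0.92 -0.33 -0.56] open 0.5
```

```bash
python3 -m inch '0 0 1.5 0; 0 0 3 0; 0 0 4.5 0; 0 0 6 0; 0 0 7.5 0; 0 0 9 0; 0 0 10.5 0; 0 0 12 0; 0 0 13.5 0; 0 0 15 0'; python3 st.py
python3 - <<'E'
from h import *
snap('wrist','w2.png')
E
```

```text
clock: 6.5
tool_pos: [0.6531, 0.1126, 0.0417]
eef_rot: [0.465, 0.533, -0.533, -0.465]
contact_force: [0.1, 0.1, 0.1]
opening: 0.499
t 6.5 mill [-150.4   -5.7   41.7] F(mill) [-0.06 -0.05  0.1 ] open 0.5
```

View pics/w2.png

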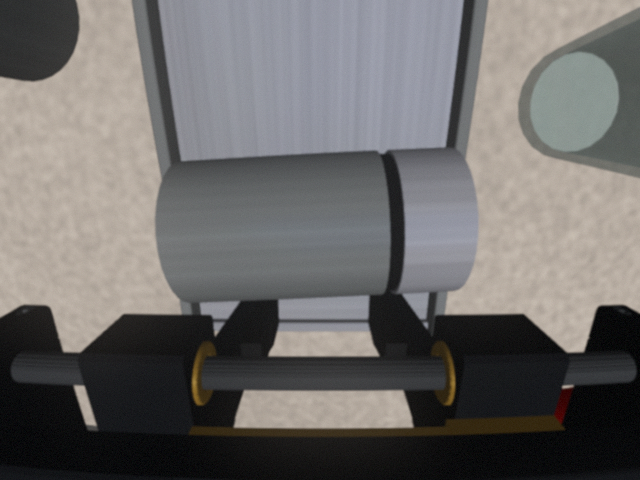

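```bash
python3 -m inch '0 0 1.5 0; 0 0 3 0; 0 0 4.5 0; 0 0 6 0; 0 -0.2 8 0; 0 -0.4 10 0; 0 -0.6 12 0; 0 -0.8 14 0; 0 -1 16 0; 0 -1.2 18 0'; python3 st.py
python3 - <<'E'
from h import *
snap('wrist','w3.png')
E
```

```text
clock: 7.55
tool_pos: [0.6354, 0.1103, 0.043]
eef_rot: [0.465, 0.533, -0.533, -0.465]
contact_force: [1.4, 0.2, 1.0]
opening: 0.498
t 7.55 mill [-132.5   -5.7   43. ] F(mill) [-1.41 -0.02  0.97] open 0.5
```

View pics/w3.png

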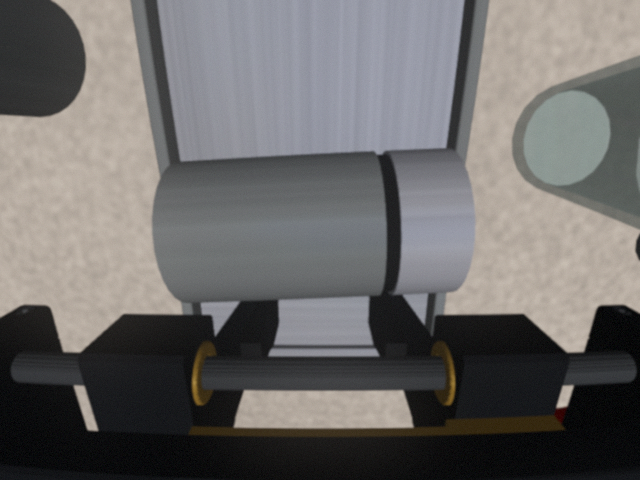

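```bash
python3 -m inch '0 -0.3 2.2 0; 0 -0.5 4.4 0; 0 -0.8 6.6 0; 0 -1.1 8.8 0; 0 -1.4 11 0; 0 -1.6 13.2 0; 0 -1.9 15.4 0; 0 -2.2 17.6 0; 0 -2.4 19.8 0; 0 -2.7 22 0'; python3 st.py
python3 - <<'E'
from h import *
snap('wrist','w4.png')
E
```

```text
clock: 8.6
tool_pos: [0.6134, 0.1072, 0.0456]
eef_rot: [0.465, 0.533, -0.533, -0.465]
contact_force: [1.4, 0.4, 0.6]
opening: 0.502
t 8.6 mill [-110.3   -5.6   45.6] F(mill) [-1.47 -0.25  0.59] open 0.5
```

View pics/w4.png

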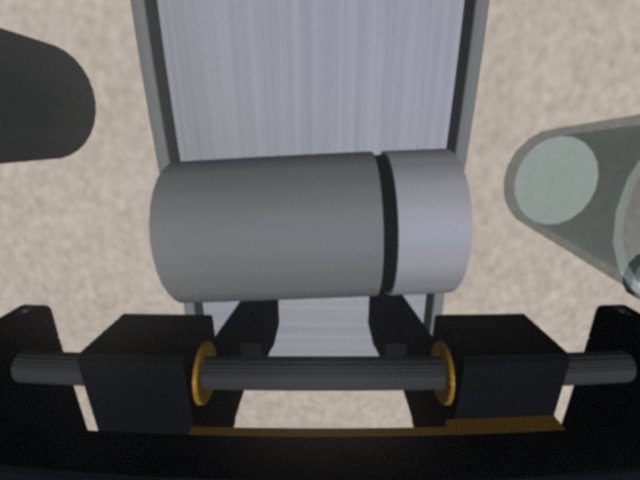

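```bash
python3 -m inch '0 -0.3 2.2 0.4; 0 -0.5 4.4 0.8; 0 -0.8 6.6 1.2; 0 -1.1 8.8 1.6; 0 -1.4 11 2; 0 -1.6 13.2 2.4; 0 -1.9 15.4 2.8; 0 -2.2 17.6 3; 0 -2.4 19.8 3; 0 -2.7 22 3'; python3 st.py
python3 - <<'E'
from h import *
snap('wrist','w5.png')
E
```

```text
clock: 9.65
tool_pos: [0.5916, 0.1043, 0.0483]
eef_rot: [0.479, 0.52, -0.52, -0.479]
contact_force: [2.5, 0.3, -0.0]
opening: 0.499
t 9.65 mill [-88.3  -5.6  48.3] F(mill) [-2.49  0.08 -0.01] open 0.5
```

View pics/w5.png

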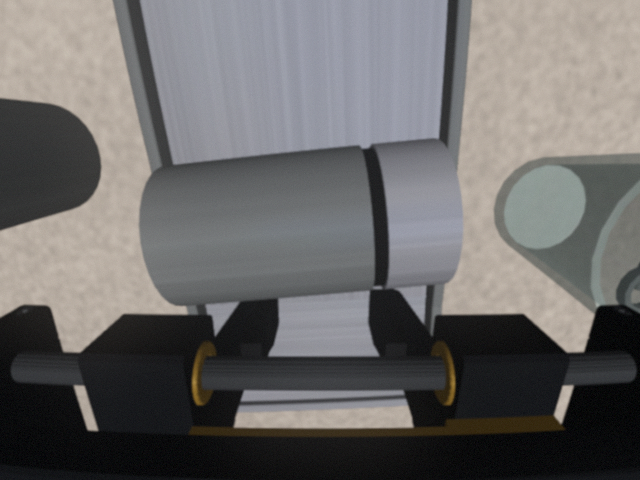

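```bash
python3 -m inch '0 -0.1 1 0; 0 -0.2 2 0; 0 -0.4 3.5 0; 0 -0.6 5 0; 0 -0.8 7 0; 0 -1.1 9 0; 0 -1.4 11 0; 0 -1.6 13 0; 0 -1.8 15 0; 0 -2.1 17 0' 0.6; python3 st.py
python3 - <<'E'
from h import *
snap('wrist','w6.png')
E
```

```text
clock: 10.7
tool_pos: [0.5747, 0.1029, 0.0504]
eef_rot: [0.479, 0.52, -0.52, -0.479]
contact_force: [1.9, 0.9, 1.5]
opening: 0.795
t 10.7 mill [-71.3  -6.5  50.4] F(mill) [-1.96 -0.66  1.53] open 0.8
```

View pics/w6.png

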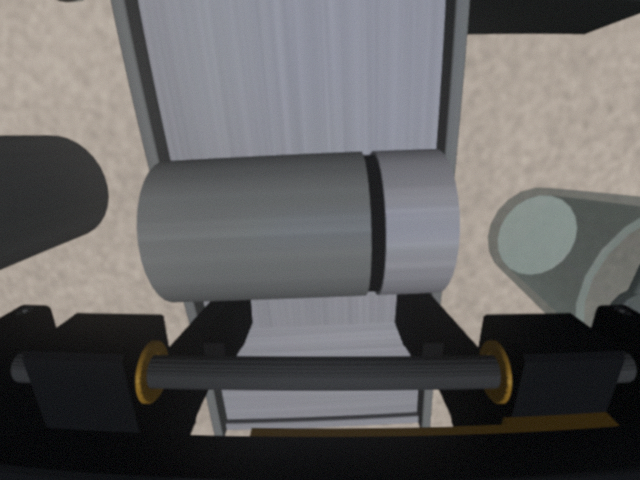

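```bash
python3 -m inch '0 -0.3 2.2 -0.2; 0 -0.5 4.4 -0.4; 0 -0.8 6.6 -0.6; 0 -1.1 8.8 -0.8; 0 -1.4 11 -1; 0 -1.6 13.2 -1.2; 0 -1.9 15.4 -1.4; 0 -2.2 17.6 -1.5; 0 -2.4 19.8 -1.5; 0 -2.7 22 -1.5'; python3 st.py
python3 - <<'E'
from h import *
snap('wrist','w7.png')
E
```

```text
clock: 11.75
tool_pos: [0.5528, 0.101, 0.0531]
eef_rot: [0.472, 0.526, -0.526, -0.472]
contact_force: [2.1, -0.3, 1.3]
opening: 0.796
t 11.75 mill [-49.4  -7.6  53.1] F(mill) [-2.01  0.6   1.33] open 0.8
```

View pics/w7.png

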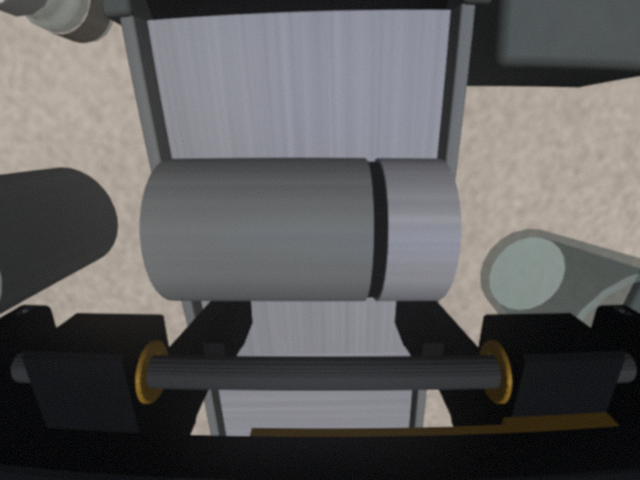

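Jar is now square to the fingers (rows 158 to 300, both fingertips touching) and mid-lane. I keep pushing.

```bash
python3 -m inch '0 -0.3 2.2 -0.2; 0 -0.5 4.4 -0.4; 0 -0.8 6.6 -0.6; 0 -1.1 8.8 -0.8; 0 -1.4 11 -0.8; 0 -1.6 13.2 -0.8; 0 -1.9 15.4 -0.8; 0 -2.2 17.6 -0.8; 0 -2.4 19.8 -0.8; 0 -2.7 22 -0.8'; python3 st.py
```

```text
clock: 12.8
tool_pos: [0.5309, 0.0986, 0.0558]
eef_rot: [0.468, 0.53, -0.53, -0.468]
contact_force: [2.5, 0.8, 0.5]
opening: 0.8
t 12.8 mill [-27.4  -8.2  55.8] F(mill) [-2.55 -0.47  0.47] open 0.8
```

```bash
python3 -m inch '0 -0.3 2.2 0; 0 -0.5 4.4 0; 0 -0.8 6.6 0; 0 -1.1 8.8 0; 0 -1.4 11 0; 0 -1.6 13.2 0; 0 -1.9 15.4 0; 0 -2.2 17.6 0; 0 -2.4 19.8 0; 0 -2.7 22 0'; python3 st.py
python3 - <<'E'
from h import *
snap('wrist','w8.png')
E
```

```text
clock: 13.8
tool_pos: [0.509, 0.096, 0.0585]
eef_rot: [0.468, 0.53, -0.53, -0.468]
contact_force: [2.0, 1.0, 1.5]
opening: 0.798
t 13.8 mill [-5.4 -8.4 58.5] F(mill) [-2.15 -0.68  1.52] open 0.8
```

View pics/w8.png

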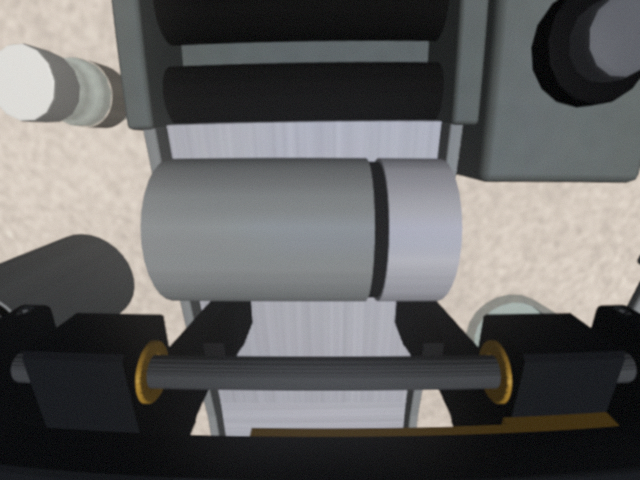

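The jar is square to the rollers and centred in the lane; the first roller is at rows 65 to 120. I continue towards the crest.

```bash
python3 -m inch '0 -0.3 2.2 0; 0 -0.5 4.4 0; 0 -0.8 6.6 0; 0 -1.1 8.8 0; 0 -1.4 11 0; 0 -1.6 13.2 0; 0 -1.9 15.4 0; 0 -2.2 17.6 0; 0 -2.4 19.8 0; 0 -2.7 22 0'; python3 st.py
```

```text
clock: 14.85
tool_pos: [0.4872, 0.0932, 0.0612]
eef_rot: [0.468, 0.53, -0.53, -0.468]
contact_force: [2.7, 1.4, 0.6]
opening: 0.799
t 14.85 mill [16.6 -8.7 61.2] F(mill) [-2.82 -1.06  0.58] open 0.8
```

```bash
python3 -m inch '0 -0.3 2.2 0; 0 -0.5 4.4 0; 0 -0.8 6.6 0; 0 -1.1 8.8 0; 0 -1.4 11 0; 0 -1.6 13 0; 0 -1.8 15 0; 0 -2 16.5 0; 0 -2.2 18 0; 0 -2.4 19.5 0'; python3 st.py
python3 - <<'E'
from h import *
snap('wrist','w9.png')
E
```

```text
clock: 15.85
tool_pos: [0.4679, 0.0909, 0.0636]
eef_rot: [0.468, 0.53, -0.53, -0.468]
contact_force: [1.4, 0.5, 1.0]
opening: 0.799
t 15.85 mill [36.1 -8.9 63.6] F(mill) [-1.46 -0.29  0.95] open 0.8
```

View pics/w9.png

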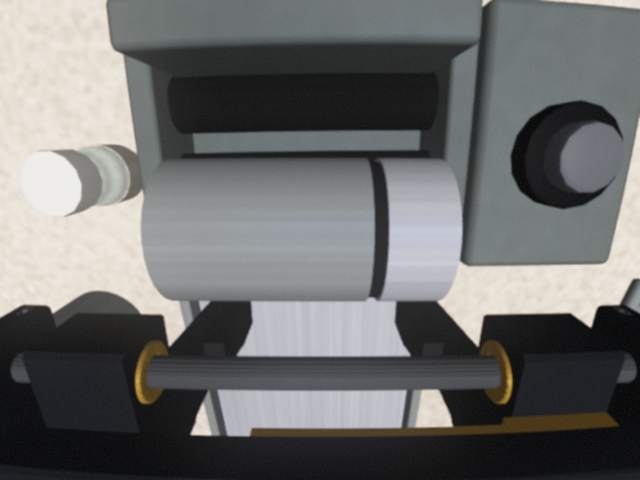

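```bash
python3 -m inch '0 -0.1 1.2 0; 0 -0.2 2.4 0; 0 -0.3 3.6 0; 0 -0.4 4.8 0; 0 -0.4 6 0; 0 -0.4 7.2 0; 0 -0.4 8.4 0; 0 -0.4 9.6 0; 0 -0.4 10.8 0; 0 -0.4 12 0'; python3 st.py
python3 - <<'E'
from h import *
snap('wrist','w10.png')
E
```

```text
clock: 16.9
tool_pos: [0.4576, 0.0898, 0.0643]
eef_rot: [0.469, 0.531, -0.529, -0.468]
contact_force: [3.7, -0.2, 0.8]
opening: 0.801
t 16.9 mill [46.5 -9.2 64.3] F(mill) [-3.67  0.66  0.78] open 0.8
```

View pics/w10.png

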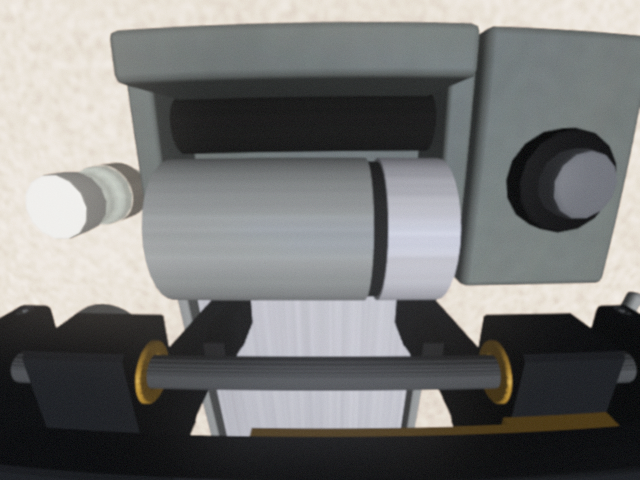

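```bash
python3 -m inch '0 0 1 0; 0 0 2 0; 0 0 3 0; 0 0 4 0; 0 0 5 0; 0 0 6 0; 0 0 7 0; 0 0 7.5 0; 0 0 8 0; 0 0 8 0'; python3 st.py
python3 - <<'E'
from h import *
snap('wrist','w11.png')
E
```

```text
clock: 17.95
tool_pos: [0.4481, 0.0884, 0.064]
eef_rot: [-0.468, -0.53, 0.53, 0.468]
contact_force: [0.7, -0.6, -0.2]
opening: 0.803
t 17.95 mill [56.1 -9.1 64. ] F(mill) [-0.61  0.66 -0.25] open 0.8
```

View pics/w11.png

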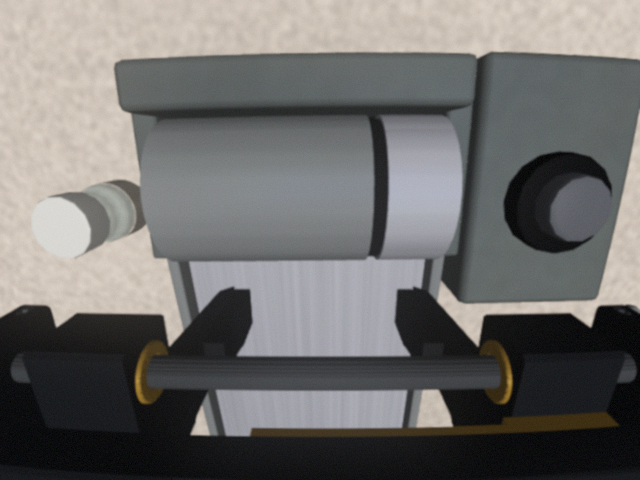

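The jar has dropped home: it sits against the stop at rows 113 to 258, clear of the fingertips. I back off, rise and shut the fingers.

```bash
python3 -m inch '0 0 -4 0; 0 -10 -8 0; 0 -25 -8 0; 0 -40 -8 0; 0 -55 -8 0; 0 -60 -8 0; 0 -60 -8 0; 0 -60 -8 0' ; python3 -m inch '25 0 0 0; 55 0 0 0; 75 0 0 0; 80 0 0 0; 80 0 0 0; 80 0 0 0' -1 20 >/dev/null
python3 - <<'E'
from st import *
print('M',(A@M).round(3).tolist())
f=lambda s,X:(A@(X-np.r_[p[:2],0])*1000).round(1)
T={}
for c in ['wrist','top','scene']:
    s=snap(c,c+'12.png');T[c]=(s,r.tip_of(c,'start_top')[:1])
    print(c,[(np.round(d['centre'],1),round(d['p'],2),f(s,onz(s,d['centre'],.07))) for d in T[c][1]])
    for n,z in [('jar',.06),('seat',.06)]:
      for d in r.tip_of(c,n)[:3]: print(' ',n,round(d['p'],2),np.round(d['centre']),f(s,onz(s,d['centre'],z)))
E
```

```text
clock: 18.8
tool_pos: [0.456, 0.0893, 0.1236]
eef_rot: [-0.468, -0.53, 0.53, 0.468]
contact_force: [-0.4, 0.8, -0.6]
opening: 0.8
t 19.4 mill [ 47.4 -87.4 123.6] F(mill) [ 0.1  -0.35 -0.58] open 0.28
M [[-0.013, 0.001, 1.0], [-1.0, 0.002, -0.013], [-0.002, -1.0, 0.001]]
wrist [(array([173.5, 366.1]), 0.73, array([ 106.8, -112.7,   70. ]))]
  jar 0.67 [167. 181.] [111.5  -4.   60. ]
top []
  jar 0.94 [304. 284.] [117.    2.8  60. ]
  jar 0.91 [140. 181.] [-243.5 -163.8   60. ]
  jar 0.61 [165. 391.] [-135.8  257.9   60. ]
  seat 0.72 [219. 525.] [ 10.1 512.7  60. ]
scene []
  jar 0.78 [189. 280.] [125.3  -0.3  60. ]
  jar 0.62 [235. 446.] [-248.9 -138.8   60. ]
  jar 0.57 [348. 289.] [-150.2  283.6   60. ]
  seat 0.97 [194. 284.] [108.2   2.3  60. ]
  seat 0.49 [232. 322.] [-28.2  29.   60. ]
```

View pics/wrist12.png

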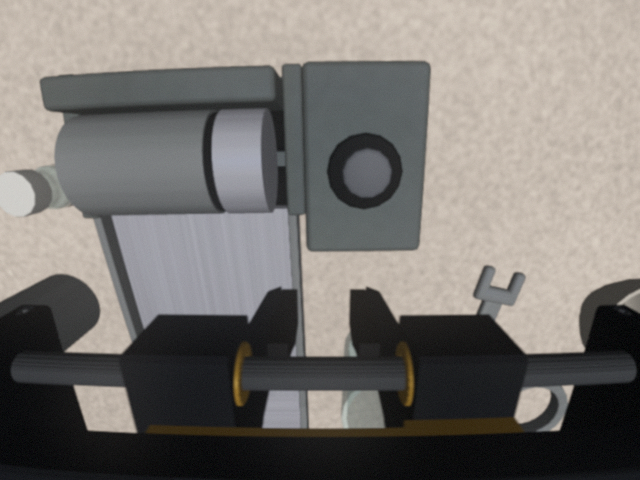

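View pics/scene12.png

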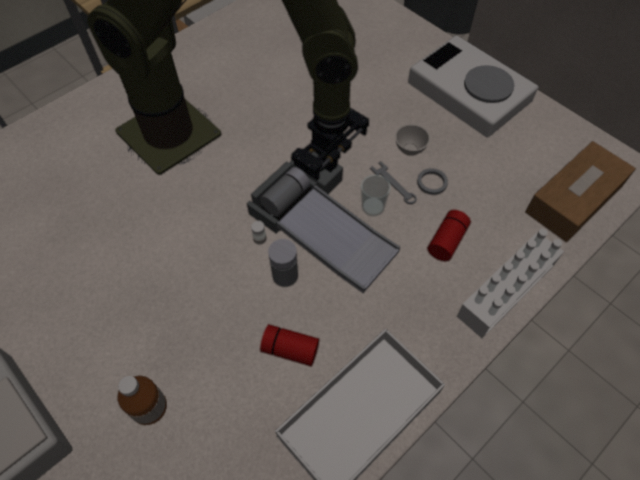

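Wrist view: the jar lies between the rollers next to the stop (centre about (167,165)), and the grey start button is at (366,173). Next I move over the button.

```bash
python3 -m inch '5 0 12 0; 12 0 28 0; 19 0 45 0; 24 0 57 0; 25 0 60 0; 25 7 60 0; 25 15 60 0; 25 22 60 0; 25 28 60 0; 25 28 60 0' -1 20; python3 st.py
python3 - <<'E'
from h import *
s=snap('scene');cv2.imwrite('pics/s13.png',cv2.convertScaleAbs(cv2.resize(s['frame'][110:240,230:390],None,fx=4,fy=4,interpolation=cv2.INTER_CUBIC),alpha=1.6)[:,:,::-1])
snap('wrist','w13.png')
E
```

```text
clock: 21.0
tool_pos: [0.3836, 0.1859, 0.095]
eef_rot: [-0.468, -0.529, 0.53, 0.469]
contact_force: [-0.9, 0.5, -0.3]
opening: 0.006
t 21.0 mill [ 106.9 -114.3   95. ] F(mill) [ 0.83 -0.63 -0.33] open 0.01
```

View pics/s13.png

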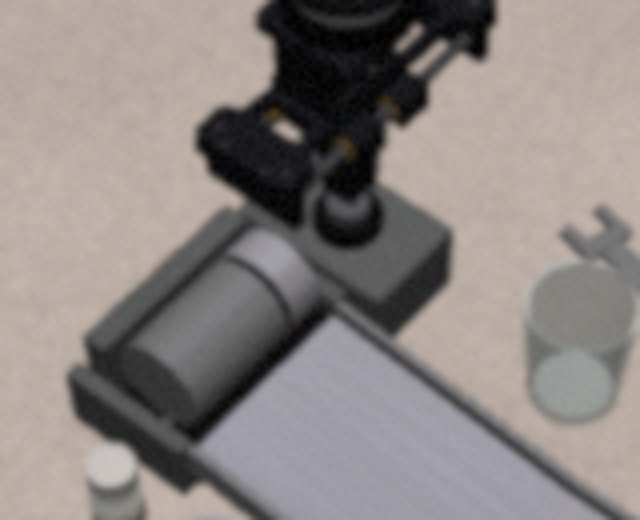

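View pics/w13.png

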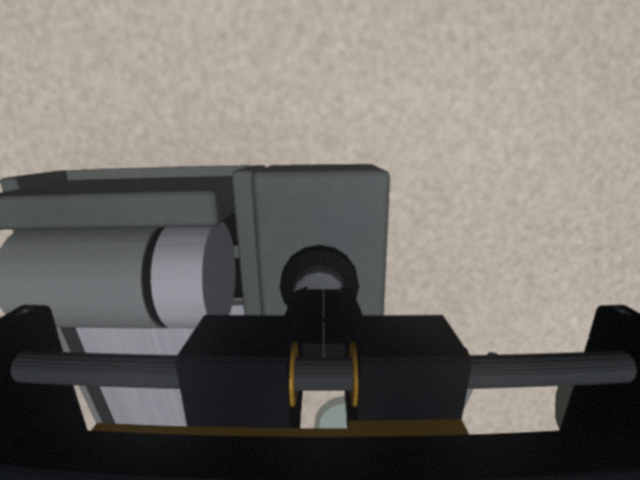

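The fingertips are centred over the button. I descend in small steps and watch the force.

```bash
python3 -m inch '0 3 0 0; 0 6 0 0; 0 8 0 0; 0 10 0 0; 0 11 0 0; 0 12 0 0; 0 13 0 0; 0 14 0 0'; python3 st.py
```

```text
clock: 21.9
tool_pos: [0.3837, 0.1863, 0.082]
eef_rot: [0.468, 0.53, -0.53, -0.468]
contact_force: [-0.9, -0.7, 2.8]
opening: 0.004
t 21.9 mill [ 106.8 -114.7   82. ] F(mill) [0.99 0.54 2.81] open 0.0
```

```bash
python3 -m inch '0 1 0 0; 0 2 0 0; 0 3 0 0; 0 3 0 0'; python3 st.py;  python3 -m inch '0 1 0 0; 0 2 0 0; 0 3 0 0; 0 3 0 0'; python3 st.py
```

```text
clock: 22.3
tool_pos: [0.3837, 0.1863, 0.0794]
eef_rot: [0.468, 0.53, -0.53, -0.468]
contact_force: [-1.1, 0.4, 9.0]
opening: 0.005
t 22.3 mill [ 106.8 -114.7   79.4] F(mill) [ 1.01 -0.52  8.96] open 0.01
clock: 22.7
tool_pos: [0.3837, 0.1863, 0.0787]
eef_rot: [0.469, 0.531, -0.529, -0.468]
contact_force: [-4.6, 0.0, 42.6]
opening: 0.009
t 22.7 mill [ 106.7 -114.7   78.7] F(mill) [ 4.6  -0.62 42.62] open 0.01
```

```bash
python3 -m inch '0 -3 0 0; 0 -5 0 0; 0 -8 0 0; 0 -14 0 0; 0 -25 0 0; 0 -40 0 0; 0 -55 0 0; 0 -60 0 0; 0 -60 -20 0; 0 -60 -40 0'; python3 st.py
python3 - <<'E'
from st import *
s=snap('wrist','w14.png');print(r.tip_of('wrist','start_top')[:1])
s=snap('scene');print(r.tip_of('scene','start_top')[:1])
cv2.imwrite('pics/s14.png',cv2.convertScaleAbs(cv2.resize(s['frame'][110:240,230:390],None,fx=4,fy=4,interpolation=cv2.INTER_CUBIC),alpha=1.6)[:,:,::-1])
E
```

```text
clock: 23.7
tool_pos: [0.4235, 0.1911, 0.136]
eef_rot: [-0.468, -0.53, 0.53, 0.468]
contact_force: [0.3, 0.8, -0.6]
opening: 0.004
t 23.7 mill [  66.7 -114.2  136. ] F(mill) [-0.4  -0.76 -0.58] open 0.0
t 23.7 mill [  66.7 -114.2  136. ] F(mill) [-0.4  -0.76 -0.58] open 0.0
[{'centre': [203.3, 316.8], 'p': 0.87}]
[{'centre': [160.6, 316.5], 'p': 0.58}]
```

View pics/w14.png

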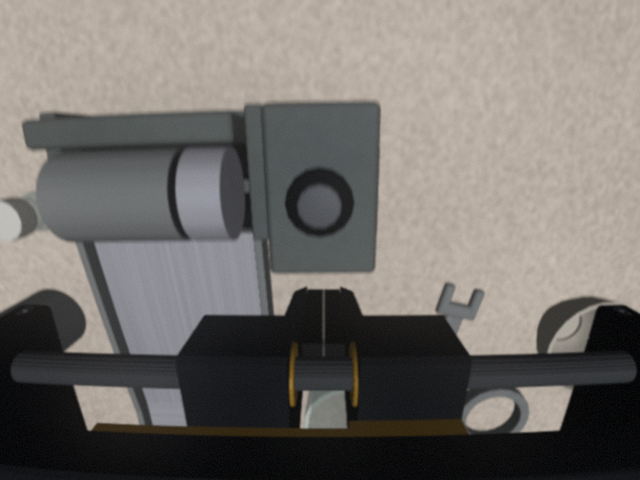

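View pics/s14.png

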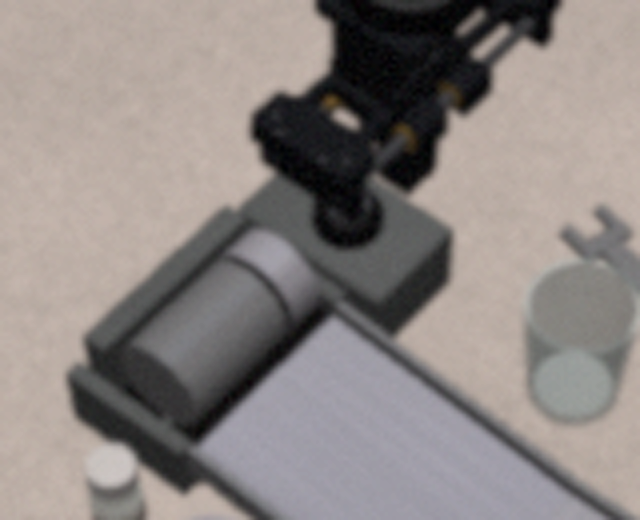

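Run:
```python
from st import *
s=snap('top','top15.png')
for n,z in [('jar',.06),('spare_jar',0),('beaker',0)]:
    for c in ['top','wrist']:
        q=snap(c)
        for d in r.tip_of(c,n)[:1]: print(n,c,round(d['p'],2),np.round(d['centre'],1),(A@(onz(q,d['centre'],z)-np.r_[p[:2],0])*1000).round(1))
```

```text
t 23.9 mill [  67.5 -113.9  135.6] F(mill) [-0.28 -0.85 -0.82] open 0.0
jar top 0.96 [140.7 180.6] [-242. -165.   60.]
jar wrist 0.9 [197.8 150.6] [112.3  -2.9  60. ]
spare_jar top 0.58 [234.4 339.1] [-11.7 135.8   0. ]
spare_jar wrist 0.6 [315.3  55.4] [ -8.6 143.3   0. ]
beaker top 0.62 [231.9 213. ] [ -52.2 -131.1    0. ]
```

View pics/top15.png

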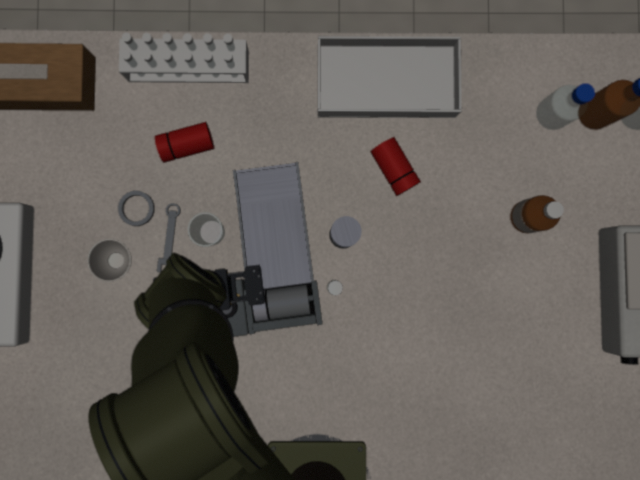

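The top view shows the jar home at (288,302), with the spare jar (345,232), beaker (207,230), vial (334,287), spanner and red cylinders unmoved. The robot is touching nothing, so I hand in.

```bash
python3 -c "
from plant import r
print(r.finish_job())"
```

```text
the job is handed in; nothing more can be done
None
```

I pushed the jar up the ramp with two spread fingertips behind it until it dropped into the seat. I then pressed the start button down, let it go, and handed the job in at about 24 s.

**Jar:** the last wrist-camera measurement put its centre at mill x = 112 mm, against 113 mm for the seat. The overhead picture also shows it lying between the rollers at the stop.

**Button:** the press met only a few newtons at first, then a hard stop with the fingertips 71 mm above the bench, where the force rose to about 43 N. From the wrist pictures the dark collar around the button is only about 64 mm high, so I take the hard stop to be the button's own end. There is no direct reading of the button's travel. My camera estimate of its resting height (73 mm) is about 3 mm lower than the press suggested.

**Other things:** nothing else looked moved in the last overhead picture, and the arm was clear of everything at hand-in.

**Checks that disagreed:**
- **Jar position:** right after the drop, the overhead and side cameras put the jar at 117 and 125 mm, further up than the wrist camera did.
- **Final overhead detection:** the network picked a red look-alike as the jar, so I ignored that reading.
- **Alignment:** the jar started out about 2 degrees askew. I straightened it on the way up by opening the fingers wider.

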